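# Return two deep sockets to their graded holes

## Task

The washing machine is mended: put the two loose deep sockets standing on the table back into the socket holder, each fully down in the empty hole made for its diameter (the closest one it fits), square drive end up as they stand now. The socket on the ratchet is still in use, so its hole stays empty; leave everything else where it is.

Things in the scene. Friction and masses are not known exactly. Their poses are not given: they have to be found in the camera images.
- tray: Grey plastic socket holder, a long block 78 mm (x) by 281 mm (y) by 42 mm high, fixed to the table, with a graded row of five round blind holes along its y axis, narrowest at the -y end. Origin: centre of its underside, on the table; z up, y along the row. Each hole is 35 mm deep (flat floor 7 mm above the table), with a small 1.5 mm chamfer at the mouth. The first and last hole already hold their sockets (tops 87 mm above the table).
- hole0 (a point): Centre of the mouth of the first hole from the holder's -y end, level with the holder's top (42 mm above the table): 25 mm diameter, at y = -116 mm in the holder's frame; it holds its own socket.
- hole1 (a point): Centre of the mouth of the second hole from the holder's -y end, level with the holder's top (42 mm above the table): 31 mm diameter, at y = -70 mm in the holder's frame; empty at the start.
- hole2 (a point): Centre of the mouth of the third hole from the holder's -y end, level with the holder's top (42 mm above the table): 37 mm diameter, at y = -18 mm in the holder's frame; empty at the start.
- hole3 (a point): Centre of the mouth of the fourth hole from the holder's -y end, level with the holder's top (42 mm above the table): 43 mm diameter, at y = 40 mm in the holder's frame; empty at the start.
- hole4 (a point): Centre of the mouth of the fifth hole from the holder's -y end, level with the holder's top (42 mm above the table): 49 mm diameter, at y = 104 mm in the holder's frame; it holds its own socket.
- socket_small_mid (a point): Chromed deep socket, a plain steel cylinder 28 mm in diameter and 80 mm tall, about 200 g (may vary by a third), standing upright and loose on the table, the end with the square drive opening up. A hole made for it is 3 mm wider than it. This point: its centre, 40 mm above its lower end; its z axis runs along the cylinder, up.
- socket_large_mid (a point): Chromed deep socket, a plain steel cylinder 40 mm in diameter and 80 mm tall, about 360 g (may vary by a third), standing upright and loose on the table, the end with the square drive opening up. A hole made for it is 3 mm wider than it. This point: its centre, 40 mm above its lower end; its z axis runs along the cylinder, up.
- home_22_mid (a point): Centre of the 22 mm wide, 80 mm tall socket that already stands in its hole at the holder's -y end. Not to be disturbed.
- home_46_mid (a point): Centre of the 46 mm wide, 80 mm tall socket that already stands in its hole at the holder's +y end. Not to be disturbed.
- ratchet: Ratchet lying on the table with a 34 mm wide, 80 mm long deep socket still fitted on it; bystander. Origin: on the table under the ratchet's head; the black handle runs 235 mm along its -x, the fitted socket 80 mm along its +y; 34 mm high.
- filter: Drain-pump filter: white plastic screw cap 58 mm wide with a slender 42 mm wide cage on it, standing 74 mm tall on its cap; a bystander that may stand where one might expect a socket. Origin: centre of its underside.
- screwdriver: Screwdriver, 220 mm long, lying on the table to the left; bystander. Its length runs along its x axis.
- wrench: Combination wrench, 150 mm long, lying on the table along its x axis; bystander.
- lamp: Flat black inspection lamp, 150 by 42 mm and 22 mm high, lying on the table; bystander. Origin: centre of its underside, length along x.
Things that resemble listed ones, but are neither listed nor needed, are in the scene too. Leave any purple look-alike of the part that bears socket_small_mid alone.

How it is judged:
By the outcome, as a careful person would: the job done as asked, in the order asked, and still so for the second after the job is handed in, with the robot touching nothing.
It also fails if it takes over 70 s, if anything falls off the work surface, if the arm or the gripper's body presses on something with over 40 N, if the wrist force passes 120 N, or if a joint passes its speed limit or range.

## Robot

A 6-joint arm with a two-finger parallel gripper is mounted at the origin on the work surface. World frame = base frame: x ahead of the robot, y to its left, z up, the work surface at z = 0. Lengths are in mm, angles in degrees, forces in N, time in s.
With the tool pointing down it reaches from about 350 to 850 mm from the base axis. Payload 8.1 kg.
Tool frame: the origin (TCP) lies at the centre of the arm's flange, where the gripper is bolted on; the fingertips stand 173 mm ahead of it and the grasp point (between the pads) lies 155 mm ahead of it; z points along the fingers, y is the line along which they close (so a half turn about z gives the same grasp; the last joint's range is limited). The gripper opens to 85 mm and grips with 20 to 120 N. Pads are 22 mm wide; open, the fingers measure 114 mm over their backs; the gripper's body (76 mm by 85 mm) begins 54 mm behind the grasp point. The pads swing forward as they close: fully open they stand 13 mm farther back than shut.
Start: joints at [-69.351, 7.471, 85.268, -0, 87.261, -4.893], TCP at [258.728, -541.356, 404.692] pointing down, gripper open.
Joint ranges: [-169.43, 169.43], [-51.17, 129.36], [1.28, 143.12], [-76.62, 256.62], [0, 156.53], [-152.29, 152.29]. Speed limits (degrees/s): [136.94, 136.94, 159.86, 180, 180, 180].

## Interface

Orientations are given as [roll, pitch, yaw] about the fixed x, y, z axes, in that order (R = Rz(yaw) Ry(pitch) Rx(roll)).
In Python, from bench import * gives the robot as it stands.
- The arm moves only by the shell command python3 -m jog 'ROWS' [FORCE]. ROWS is text: rows parted by semicolons, each of 7 numbers parted by spaces: the shift along the tool's x, y, z scaled (see below), then the turn, a rotation vector about the tool's x, y, z scaled (see below), then the closure, from -1 (fully open) to 1 (shut). In form: tx ty tz wx wy wz hand; .... A call has 1 to 5 rows; each row shifts and turns the commanded pose from where the row before left it, along the tool's axes as they then stand; what a row does not reach is not made up. The controller multiplies each number of a shift by 0.1 m and each number of a turn by 60 degrees. A row lasts 1/8 s, in which the tool goes at most 62.5 mm and 10.7 degrees, less where a joint would pass 70% of its speed; a pose out of reach is approached as far as the arm can. A call with a number of a shift or a turn outside -1 to 1 is refused whole. A call with a gripper value outside its range is refused whole. The fingers move at their own pace and stop on an object; FORCE is the grip in N (left out, the last holds). Time passes only in rows, so rows that do not move let the fingers close. It gives the time, the measured TCP pose, the force, the opening and the grip force at its end, in the units of the state.
- sense(): the state, without advancing time (a new reading comes with each control period).
- snapshot(name): name is "scene" or "top" or "wrist"; returns a dict with "img" (420x560x3 uint8, red, green, blue), "fx", "fy", "cx", "cy" (pixels), "extrinsics" (4x4, takes a point from camera to world coordinates). Camera axes: x right, y down, z forward; pixel columns grow to the right and rows downward; lengths in mm; the calibration is good to about 2 mm. The wrist camera is an equidistant fisheye: a pixel r from the principal point sees the ray r / f radians off the axis. A picture is of the moment at which its call begins. There is no depth.
- hand_in(): hands the job in; it is judged then, once.
The state is a dict: "time": time; "joint_pos": joint angles; "qd": joint speeds; "joint_efforts": joint torques, N m; "tool_pos": TCP position; "tcp_rot": TCP orientation; "ft_force": force on the tool from outside, world axes, zero at the start; "wrist_torque": the same for the moment, N m; "finger_gap": finger opening in mm; "grip_force": force on a finger pad.
Only numpy, scipy, OpenCV 4.12 (cv2) and the standard library are available. Lean on these libraries where they do the work, as an engineer would, in place of code of your own. Each camera call takes 0.05 s, during which the arm holds its last target. There are 200 camera calls.

## Working session

There is one attempt and no reset: what is moved stays moved. The work goes in short steps, Python scripts to look and compute and a shell command to move; the robot and the scene stay as the last step left them, time stands still between calls to the robot, and variables do not carry over. Pictures are saved under pics/ and viewed, at most 10 in all, crops included, and the job is handed in when it is done.

```bash
mkdir -p pics; ls; python3 - <<'E'
from bench import *
import cv2,numpy as np
for n in ("scene","top"):
    s=snapshot(n); cv2.imwrite(f"pics/{n}0.png",s["img"][:,:,::-1]); print(n,s["fx"],s["cx"],s["cy"]); print(np.round(s["extrinsics"],3).tolist())
print(sense())
E
```

```text
pics
scene 401.3060253287953 285.03848059563614 208.2431770054839
[[0.193, 0.706, -0.681, 1303.653], [0.981, -0.138, 0.136, -165.407], [0.002, -0.694, -0.72, 866.959], [0.0, 0.0, 0.0, 1.0]]
top 423.6170072074936 282.6483184767087 207.5184873632072
[[-0.026, -0.991, 0.134, 405.231], [-1.0, 0.025, -0.01, -13.008], [0.007, -0.134, -0.991, 1193.012], [0.0, 0.0, 0.0, 1.0]]
{'time': 0.1, 'joint_pos': array([-6.93516476e+01,  7.51194016e+00,  8.53246124e+01,  1.40944687e-03,
        8.72619575e+01, -4.89623164e+00]), 'qd': array([ 0.02329674, -0.12132372,  0.02861829, -0.04397749,  0.01566678,
       -0.05810892]), 'joint_efforts': array([ 1.35892555e-03, -5.70953894e+01, -5.01939046e+01, -1.67292937e-04,
        8.25033960e-03, -8.87778606e-05]), 'tool_pos': array([ 258.64727714, -541.15323963,  403.72192381]), 'tcp_rot': array([-1.79901970e+02, -9.81054711e-03,  2.55445071e+01]), 'ft_force': array([-0.26214906,  0.29756447,  0.10210123]), 'wrist_torque': array([0.04235961, 0.00436833, 0.00727347]), 'grip_force': 0.0, 'finger_gap': 85.52023788124005}
```

View pics/scene0.png

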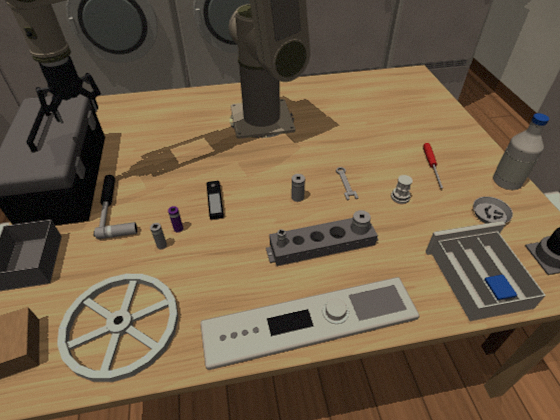

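View pics/top0.png

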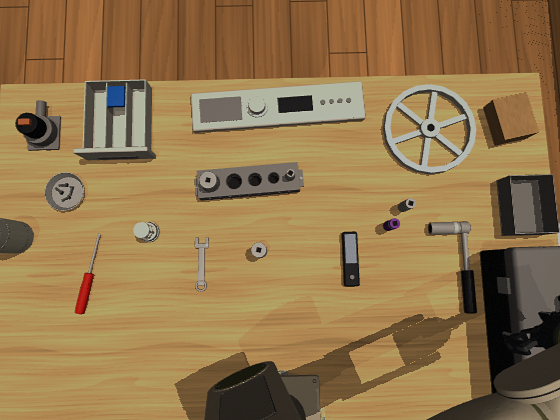

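The scene view shows the large socket at (298,187), the small one at (158,236), the purple look-alike at (175,218), the filter at (402,189), the ratchet socket at (118,230) and the tray at (322,240). In the top view these are at (259,250), (408,204), (391,224), (146,231), (445,228) and (248,181).

Candidates, by top pixel:
- **Small socket:** chrome (408,204). The purple one (391,224) and the home 22 socket (290,174) are excluded.
- **Large socket:** chrome (259,250). The filter (146,231), the home 46 socket (208,181) and the ratchet socket (445,228) are excluded.

Next is a close crop to check this.

```bash
python3 - <<'E'
import cv2,numpy as np
t=cv2.imread("pics/top0.png");s=cv2.imread("pics/scene0.png")
def c(im,x,y,w,h,k): return cv2.resize(im[y:y+h,x:x+w],(w*k,h*k),interpolation=cv2.INTER_CUBIC)
# row1: small/large top & scene (each 200x200: 40x40 *5... )
r1=np.hstack([c(t,385,190,50,50,4),c(t,235,230,50,50,4),c(s,140,205,50,50,4),c(s,275,165,50,50,4)])
r2=np.hstack([c(t,190,155,130,50,3),c(s,260,205,130,66,3)[:150]])
r2=np.hstack([c(t,190,155,125,60,3),c(s,262,208,125,60,3)]);r2=cv2.copyMakeBorder(r2,0,0,0,50,0)
cv2.imwrite("pics/crop.png",np.vstack([r1,r2]))
E
```

```text
(no output)
```

View pics/crop.png

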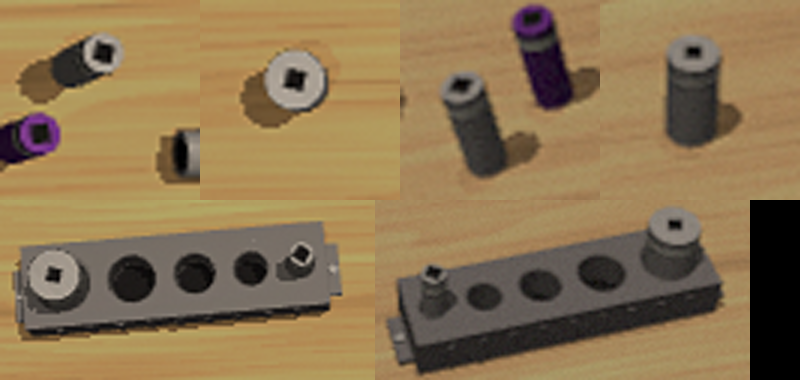

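The crop confirms both chrome sockets standing with the drive end up; the purple one is separate. The holes show dark at top pixels (233.7,181), (254.7,179.3) and (273.7,177.7). Now I'll triangulate.

```bash
cat > h.py <<'E'
from bench import *
import cv2,numpy as np
def ray(s,p,fish=False):
    x,y=(p[0]-s["cx"])/s["fx"],(p[1]-s["cy"])/s["fy"]
    if fish:
        r=np.hypot(x,y); k=np.tan(r)/r if r>1e-9 else 1; d=np.array([x*k,y*k,1])
    else: d=np.array([x,y,1.])
    E=np.array(s["extrinsics"]); return E[:3,3],E[:3,:3]@(d/np.linalg.norm(d))
def tri(*rs):
    A=sum(np.eye(3)-np.outer(d,d) for o,d in rs);b=sum((np.eye(3)-np.outer(d,d))@o for o,d in rs)
    p=np.linalg.solve(A,b); return p,max(np.linalg.norm(np.cross(p-o,d)) for o,d in rs)
def plane(r,z): o,d=r; return o+d*(z-o[2])/d[2]
def proj(s,P):  # world -> fisheye pixel
    E=np.array(s["extrinsics"]); q=E[:3,:3].T@(np.array(P)-E[:3,3]); r=np.hypot(q[0],q[1]); th=np.arctan2(r,q[2])
    return s["cx"]+s["fx"]*th*q[0]/r, s["cy"]+s["fy"]*th*q[1]/r
E
python3 - <<'E'
from h import *
t=snapshot("top");s=snapshot("scene")
D=dict(small=((410.7,203.2),(156,226.7),80),large=((259,249.7),(298.2,178),80),purple=((394.7,223.2),(173,210),80),home22=((290.3,173),(281.7,232.3),87),h1=((273.7,177.7),(298.7,240),42),h2=((254.7,179.3),(317,236.3),42),h3=((233.7,181),(337.3,232),42),home46=((208,180),(362,216.3),87))
for n,(a,b,z) in D.items():
    p,e=tri(ray(t,a),ray(s,b)); print(n,p.round(1),round(e,1),plane(ray(t,a),z).round(1)[:2],plane(ray(s,b),z).round(1)[:2])
w=snapshot("wrist"); print(w["fx"],w["cx"],w["cy"],np.round(w["extrinsics"],3).tolist())
E
```

```text
small [ 558.5 -363.    79.2] 2.5 [ 558.3 -365.3] [ 560.1 -360.2]
large [445.8  42.4  80.8] 2.2 [445.4  40.3] [445.2  44.7]
purple [ 506.1 -318.1   79.4] 1.4 [ 506.  -319.4] [ 507.2 -316.6]
home22 [647.  -45.2  86.5] 2.0 [646.5 -47.1] [647.7 -43.3]
h1 [6.446e+02 3.000e-01 4.220e+01] 2.6 [644.2  -2.2] [644.9   3. ]
h2 [641.4  52.1  41.8] 1.7 [640.9  50.4] [641.8  53.8]
h3 [637.8 109.8  42.4] 1.4 [637.6 108.5] [637.6 111.4]
home46 [633.5 173.9  86.8] 2.1 [632.9 171.8] [633.8 176. ]
325.19226210127806 275.11525960931885 209.4614966183508 [[0.431, -0.861, -0.271, 328.498], [-0.902, -0.412, -0.128, -507.622], [-0.001, 0.3, -0.954, 372.215], [0.0, 0.0, 0.0, 1.0]]
```

Heights come out at 79–81, 42 and 87, matching the text. The spacing fits too, and the tray yaw is about 3.5°. I'll use yaw 93.5 throughout, so the fingers close across the tray row, clear of its neighbours.

```bash
cat >> h.py <<'E'
from scipy.spatial.transform import Rotation as R
def rows(x,y,z,yaw,n):
    s=sense(); p=s["tool_pos"]; A=R.from_euler("xyz",s["tcp_rot"],degrees=True); B=R.from_euler("xyz",[180,0,yaw],degrees=True)
    w=(A.inv()*B).as_rotvec(degrees=True)/n; d=(np.array([x,y,z])-p)/n
    for i in range(n):
        print("  ",np.round(np.r_[A.inv().apply(d)/100,w/60],3)); A=A*R.from_rotvec(w,degrees=True)
E
python3 -c "
from h import *
rows(558,-363,300,93.5,10)"
```

```text
[ 0.347 -0.032  0.104 -0.    -0.    -0.113]
   [ 0.348  0.01   0.104 -0.    -0.    -0.113]
   [ 0.345  0.051  0.104 -0.    -0.    -0.113]
   [ 0.336  0.091  0.104 -0.    -0.    -0.113]
   [ 0.323  0.13   0.104 -0.    -0.    -0.113]
   [ 0.305  0.168  0.104 -0.    -0.    -0.113]
   [ 0.283  0.203  0.104 -0.    -0.    -0.113]
   [ 0.257  0.235  0.104 -0.    -0.    -0.113]
   [ 0.228  0.263  0.104 -0.    -0.    -0.113]
   [ 0.195  0.289  0.104 -0.    -0.    -0.113]
```

```bash
python3 -m jog '0.35 -0.03 0.1 0 0 -0.113 -1; 0.35 0.01 0.1 0 0 -0.113 -1; 0.345 0.05 0.1 0 0 -0.113 -1; 0.335 0.09 0.1 0 0 -0.113 -1; 0.325 0.13 0.1 0 0 -0.113 -1' 50
python3 -m jog '0.305 0.17 0.1 0 0 -0.113 -1; 0.285 0.2 0.1 0 0 -0.113 -1; 0.255 0.235 0.1 0 0 -0.113 -1; 0.23 0.265 0.1 0 0 -0.113 -1; 0.195 0.29 0.1 0 0 -0.113 -1'
python3 -m jog '0 0 0 0 0 0 -1; 0 0 0 0 0 0 -1'
python3 - <<'E'
from h import *
w=snapshot("wrist"); cv2.imwrite("pics/w1.png",w["img"][:,:,::-1])
print(proj(w,(558.5,-363,80)), sense()["joint_pos"]); np.save("w1.npy",w,allow_pickle=True)
rows(558.5,-363,300,93.5,1)
E
```

```text
time: 0.88
tool_pos: [409.7, -451.4, 354.2]
tcp_rot: [-180.0, -0.0, 59.7]
ft_force: [0.4, 0.2, 0.1]
finger_gap: 85.7
grip_force: 0.0
time: 1.5
tool_pos: [559.9, -362.6, 304.2]
tcp_rot: [-180.0, -0.0, 93.6]
ft_force: [0.2, 0.5, 0.5]
finger_gap: 85.7
grip_force: 0.0
time: 1.75
tool_pos: [558.8, -363.4, 304.5]
tcp_rot: [-180.0, -0.0, 93.3]
ft_force: [1.0, -0.1, 0.3]
finger_gap: 85.7
grip_force: 0.0
(np.float64(274.07992336870774), np.float64(233.80531126907744)) [-3.74725301e+01  2.11407272e+01  7.98615237e+01 -2.13101068e-02
  7.89941789e+01 -4.07283196e+01]
   [ 0.008 -0.     0.049 -0.     0.    -0.004]
```

View pics/w1.png

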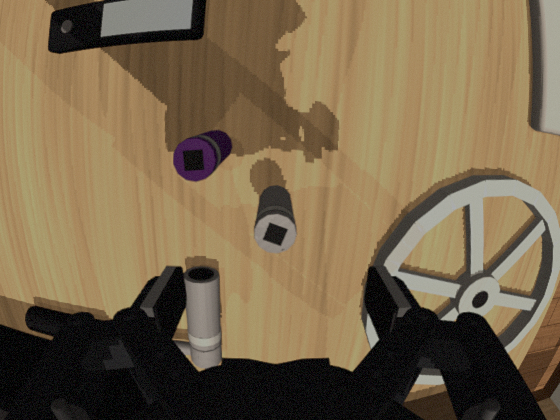

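The wrist view has the chrome socket top at (276,235), 2 px from the prediction of (274,234). The purple one is at (196,158) and the ratchet's socket at (203,310), clear of the descent. I'll take one fine measurement of the socket.

```bash
cat >> h.py <<'E'
def disc(w,u,v,r=26,lo=120):
    g=w["img"].astype(int); m=((g.min(2)>lo)&(g.max(2)-g.min(2)<25)).astype(np.uint8)
    k=np.zeros_like(m); cv2.circle(k,(int(u),int(v)),r,1,-1); m&=k
    c=max(cv2.findContours(m,cv2.RETR_EXTERNAL,cv2.CHAIN_APPROX_NONE)[0],key=cv2.contourArea)
    return cv2.fitEllipse(cv2.convexHull(c))
E
python3 - <<'E'
from h import *
w=np.load("w1.npy",allow_pickle=True).item()
e=disc(w,276,235); print(e, plane(ray(w,e[0],True),80))
rows(*plane(ray(w,e[0],True),80)[:2],217,93.5,5)
E
```

```text
((274.7154541015625, 233.07437133789062), (37.70768737792969, 40.3953742980957), 90.00113677978516) [ 558.87597324 -362.47577117   80.        ]
   [ 0.003  0.001  0.176 -0.     0.    -0.001]
   [ 0.003  0.001  0.176 -0.     0.    -0.001]
   [ 0.003  0.001  0.176 -0.     0.    -0.001]
   [ 0.003  0.001  0.176 -0.     0.    -0.001]
   [ 0.003  0.001  0.176 -0.     0.    -0.001]
```

```bash
python3 -m jog '0.005 0 0.175 0 0 0 -1; 0.005 0 0.175 0 0 0 -1; 0 0 0.175 0 0 0 -1; 0 0 0.175 0 0 0 -1; 0 0 0.175 0 0 0 -1' 50
python3 -m jog '0 0 0 0 0 0 -1; 0 0 0 0 0 0 1; 0 0 0 0 0 0 1; 0 0 0 0 0 0 1; 0 0 0 0 0 0 1' 50
python3 -m jog '0 0 0 0 0 0 1; 0 0 0 0 0 0 1; 0 0 0 0 0 0 1'
```

```text
time: 2.42
tool_pos: [558.8, -362.2, 215.6]
tcp_rot: [-180.0, -0.0, 93.3]
ft_force: [-0.0, 0.2, 0.8]
finger_gap: 85.6
grip_force: 0.0
time: 3.05
tool_pos: [559.2, -362.5, 218.1]
tcp_rot: [179.9, 0.1, 93.3]
ft_force: [-1.5, 0.2, 3.8]
finger_gap: 27.0
grip_force: 49.2
time: 3.42
tool_pos: [559.2, -362.5, 218.1]
tcp_rot: [179.9, 0.0, 93.3]
ft_force: [-1.3, 1.0, 5.6]
finger_gap: 26.9
grip_force: 49.4
```

```bash
python3 -m jog '0 0 -0.05 0 0 0 1; 0 0 -0.3 0 0 0 1; 0 0 -0.4 0 0 0 1; 0 0 -0.4 0 0 0 1; 0 0 -0.15 0 0 0 1' 50
python3 -c "
from h import *
rows(644,-80,348,93.5,7)"
```

```text
time: 4.05
tool_pos: [559.5, -362.6, 350.3]
tcp_rot: [179.8, 0.2, 93.3]
ft_force: [0.4, -0.6, -0.5]
finger_gap: 26.9
grip_force: 49.3
   [ 0.396  0.144  0.003  0.     0.    -0.   ]
   [ 0.396  0.144  0.003  0.     0.    -0.   ]
   [ 0.396  0.144  0.003  0.     0.    -0.   ]
   [ 0.396  0.145  0.003  0.     0.    -0.   ]
   [ 0.396  0.145  0.003  0.     0.    -0.   ]
   [ 0.396  0.145  0.003  0.     0.    -0.   ]
   [ 0.396  0.145  0.003  0.     0.    -0.   ]
```

```bash
python3 -m jog '0.2 0.07 0 0 0 0 1; 0.4 0.145 0 0 0 0 1; 0.4 0.145 0 0 0 0 1; 0.4 0.145 0 0 0 0 1; 0.4 0.145 0 0 0 0 1'
python3 -m jog '0.4 0.145 0 0 0 0 1; 0.4 0.145 0 0 0 0 1; 0.17 0.07 0 0 0 0 1; 0 0 0 0 0 0 1; 0 0 0 0 0 0 1'
python3 - <<'E'
from h import *
w=snapshot("wrist"); cv2.imwrite("pics/w2.png",w["img"][:,:,::-1]); np.save("w2.npy",w,allow_pickle=True)
for P in ((644.6,.3,42),(641.4,52.1,42),(637.8,109.8,42)): print(proj(w,P))
E
```

```text
time: 4.68
tool_pos: [613.0, -175.9, 344.0]
tcp_rot: [-179.8, -0.1, 93.4]
ft_force: [-0.1, 1.1, -1.0]
finger_gap: 26.7
grip_force: 49.3
time: 5.3
tool_pos: [643.2, -80.5, 346.2]
tcp_rot: [-179.9, 0.0, 93.3]
ft_force: [-0.4, 0.5, -0.8]
finger_gap: 26.8
grip_force: 49.3
(np.float64(282.3000503940805), np.float64(106.27539708956606))
(np.float64(282.08937073443803), np.float64(45.19868248553104))
(np.float64(281.6347172779437), np.float64(-17.675625670992815))
```

View pics/w2.png

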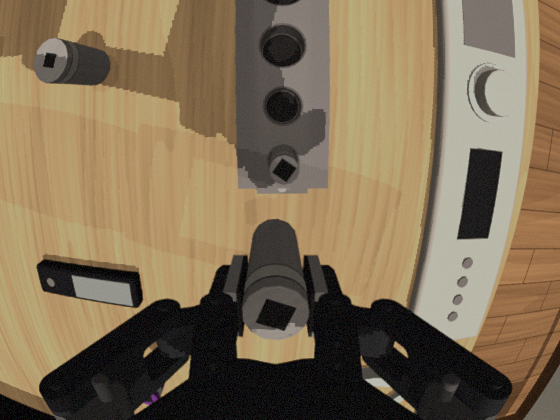

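Hole1 is at (282,106), as predicted. The socket is held upright, its top at (276,305). Next I'll refine hole1 and the in-hand offset.

```bash
cat >> h.py <<'E'
def hole(w,u,v,r=26,hi=55):
    m=(w["img"].max(2)<hi).astype(np.uint8); k=np.zeros_like(m); cv2.circle(k,(int(u),int(v)),r,1,-1); m&=k
    c=max(cv2.findContours(m,cv2.RETR_EXTERNAL,cv2.CHAIN_APPROX_NONE)[0],key=cv2.contourArea)
    return cv2.fitEllipse(cv2.convexHull(c))
E
python3 - <<'E'
from h import *
w=np.load("w2.npy",allow_pickle=True).item(); g=w["img"].max(2)
print(g[106,255:312].tolist()); print(g[78:135,282].tolist())
for (u,v) in ((282,106),(282,45)):
  for hi in (40,55,70):
    e=hole(w,u,v,hi=hi); print(hi,np.round(e[0],1),np.round(e[1],1),plane(ray(w,e[0],True),42).round(1))
s=sense(); print(s["tool_pos"])
for lo in (60,80,100):
  e=disc(w,276,305,36,lo); print(np.round(e[0],1),np.round(e[1],1),plane(ray(w,e[0],True),s["tool_pos"][2]-137).round(1))
E
```

```text
[83, 86, 86, 86, 90, 86, 89, 79, 65, 51, 49, 35, 18, 24, 15, 21, 18, 28, 29, 25, 24, 19, 26, 24, 23, 28, 18, 27, 21, 23, 27, 21, 21, 30, 14, 19, 21, 16, 17, 24, 19, 18, 34, 50, 36, 42, 70, 96, 121, 137, 136, 138, 137, 136, 137, 131, 134]
[91, 90, 86, 90, 89, 85, 87, 83, 66, 63, 36, 49, 65, 55, 30, 32, 22, 23, 29, 27, 18, 16, 22, 16, 16, 25, 23, 16, 27, 15, 26, 18, 17, 20, 17, 22, 31, 17, 25, 12, 18, 22, 17, 32, 51, 47, 56, 65, 80, 89, 88, 86, 87, 86, 85, 86, 90]
40 [282.1 105.6] [30.7 34.1] [644.4   0.9  42. ]
55 [282.2 105.8] [35.6 36.9] [644.5   0.7  42. ]
70 [281.6 105.9] [37.5 39.4] [6.44e+02 6.00e-01 4.20e+01]
40 [280.   47.4] [35.5 42.4] [639.8  50.1  42. ]
55 [281.9  45.6] [41.2 44.1] [641.3  51.7  42. ]
70 [281.2  45.4] [42.2 46.3] [640.7  51.9  42. ]
[643.25975276 -80.91526498 346.50663382]
[275.3 311.9] [53.5 66.5] [643.4 -78.1 209.5]
[277.4 327. ] [22.4 51.7] [644.7 -85.6 209.5]
[276.6 329.8] [16.5 48.5] [644.4 -87.1 209.5]
```

```bash
python3 -m jog '0.2 -0.02 0 0 0 0 1; 0.4 -0.02 0 0 0 0 1; 0.2 -0.015 0 0 0 0 1; 0 0 0.3 0 0 0 1; 0 0 0.3 0 0 0 1'
python3 -m jog '0 0 0.15 0 0 0 1; 0 0 0 0 0 0 1'
python3 - <<'E'
from h import *
w=snapshot("wrist"); a=w["img"][140:400,180:380,::-1]; s=snapshot("scene")["img"][205:265,255:345,::-1]; t=snapshot("top")["img"][150:200,235:310,::-1]
r=lambda i,k:cv2.resize(i,None,fx=k,fy=k,interpolation=cv2.INTER_CUBIC)
a=r(a,2);b=r(s,4);c=np.zeros((520,360,3),np.uint8);c[:240]=b;d=r(t,4);c[260:460,:300]=d
cv2.imwrite("pics/w3.png",np.hstack([a,c])); rows(644.3,-0.8,260,93.5,1)
E
```

```text
time: 5.98
tool_pos: [633.6, 0.1, 287.3]
tcp_rot: [179.9, 0.0, 93.4]
ft_force: [0.2, -0.1, -2.2]
finger_gap: 26.9
grip_force: 49.4
time: 6.22
tool_pos: [632.9, -0.4, 270.9]
tcp_rot: [-179.8, -0.0, 93.3]
ft_force: [-0.2, -0.2, -0.9]
finger_gap: 27.1
grip_force: 49.4
   [-0.009  0.101  0.14   0.002  0.    -0.003]
```

View pics/w3.png

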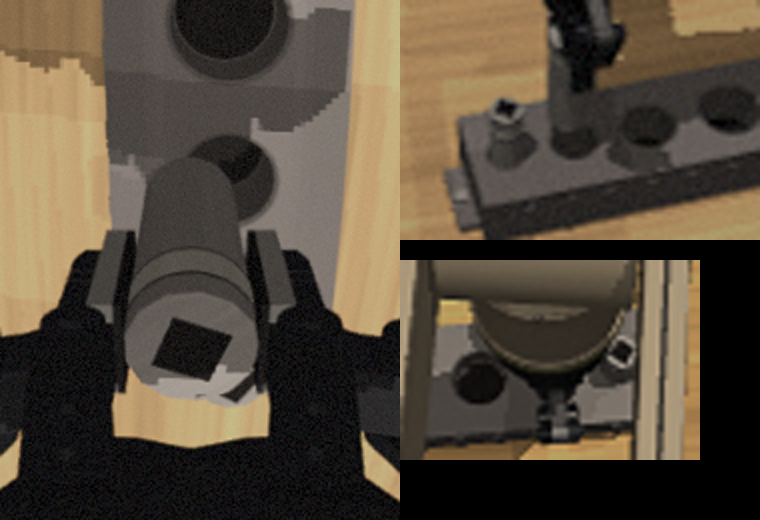

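The wrist crop shows the socket about 10 mm to the -x side of hole1 (hole at crop (230,180), socket at (190,170)). That was my sign slip on the tool y shift. I'll correct it with ty +0.115.

```bash
python3 -m jog '0 0.115 0 0 0 0 1; 0 0 0.06 0 0 0 1; 0 0 0 0 0 0 1'
python3 - <<'E'
from h import *
w=snapshot("wrist"); np.save("w4.npy",w,allow_pickle=True); a=w["img"][160:360,180:380,::-1]
cv2.imwrite("pics/w4.png",cv2.resize(a,None,fx=3,fy=3,interpolation=cv2.INTER_CUBIC))
rows(644.3,-0.8,260,93.5,1)
E
```

```text
time: 6.75
tool_pos: [644.8, 0.4, 265.4]
tcp_rot: [-179.9, -0.0, 93.3]
ft_force: [-0.3, -0.2, -1.7]
finger_gap: 26.5
grip_force: 49.5
   [-0.012 -0.005  0.055 -0.001 -0.    -0.003]
```

View pics/w4.png

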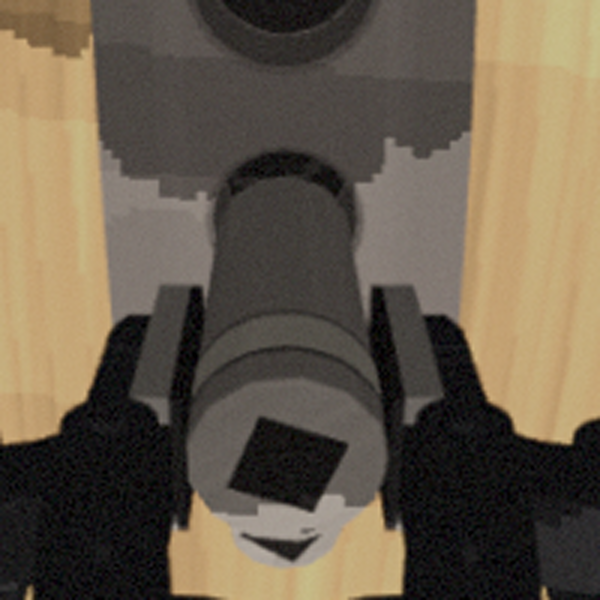

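Centred across the row to within about 0.3 mm (hole rim 212–361, socket 217–353). Along the row the rim shows a slightly wide gap, so I'll nudge +0.5 mm and go down gently.

```bash
python3 -m jog '0.005 0 0.03 0 0 0 1; 0 0 0.03 0 0 0 1; 0 0 0.02 0 0 0 1; 0 0 0.02 0 0 0 1; 0 0 0 0 0 0 1'
```

```text
time: 7.42
tool_pos: [644.8, 0.9, 255.9]
tcp_rot: [-180.0, -0.0, 93.3]
ft_force: [-0.4, -0.3, -2.0]
finger_gap: 26.9
grip_force: 49.5
```

```bash
python3 -m jog '0 0 0.05 0 0 0 1; 0 0 0.06 0 0 0 1; 0 0 0.07 0 0 0 1; 0 0 0.07 0 0 0 1; 0 0 0.02 0 0 0 1'
python3 -m jog '0 0 0.01 0 0 0 1; 0 0 0.01 0 0 0 1; 0 0 0.01 0 0 0 1; 0 0 0 0 0 0 1'
```

```text
time: 8.05
tool_pos: [644.6, 0.9, 228.1]
tcp_rot: [-179.9, -0.0, 93.3]
ft_force: [0.5, -0.2, -1.5]
finger_gap: 26.6
grip_force: 49.5
time: 8.55
tool_pos: [645.0, 0.9, 226.3]
tcp_rot: [180.0, -0.0, 93.3]
ft_force: [-0.5, 0.6, -1.9]
finger_gap: 27.2
grip_force: 49.5
```

```bash
python3 -m jog '0 0 0.01 0 0 0 1; 0 0 0.005 0 0 0 1; 0 0 0 0 0 0 -1; 0 0 0 0 0 0 -1; 0 0 0 0 0 0 -1' 
python3 -m jog '0 0 -0.1 0 0 0 -1; 0 0 -0.3 0 0 0 -1; 0 0 -0.4 0 0 0 -1; 0 0 -0.2 0 0 0 -1'
python3 -c "
from h import *
rows(445.5,41.5,305,93.5,5)"
```

```text
time: 9.18
tool_pos: [645.0, 0.9, 224.7]
tcp_rot: [180.0, -0.0, 93.3]
ft_force: [-0.1, 0.2, -0.0]
finger_gap: 79.4
grip_force: 0.0
time: 9.68
tool_pos: [645.7, 0.8, 328.4]
tcp_rot: [179.7, 0.0, 93.3]
ft_force: [-0.1, 0.3, 0.3]
finger_gap: 85.4
grip_force: 0.0
   [ 0.105 -0.395  0.045  0.001  0.    -0.001]
   [ 0.105 -0.395  0.045  0.001  0.    -0.001]
   [ 0.105 -0.395  0.046  0.001  0.    -0.001]
   [ 0.105 -0.395  0.046  0.001  0.    -0.001]
   [ 0.105 -0.395  0.046  0.001  0.    -0.001]
```

```bash
python3 -m jog '0.105 -0.395 0.045 0 0 0 -1; 0.105 -0.395 0.045 0 0 0 -1; 0.105 -0.395 0.045 0 0 0 -1; 0.105 -0.395 0.045 0 0 0 -1; 0.105 -0.395 0.045 0 0 0 -1'
python3 -m jog '0 0 0 0 0 0 -1; 0 0 0 0 0 0 -1'
python3 - <<'E'
from h import *
w=snapshot("wrist"); u,v=proj(w,(445.6,42,80)); print(u,v)
for lo in (110,130): e=disc(w,u,v,40,lo); print(e,plane(ray(w,e[0],True),80))
t=snapshot("top")["img"][140:270,180:320,::-1]; s=snapshot("scene")["img"][160:270,255:385,::-1]; r=lambda i:cv2.resize(i,(390,390),interpolation=cv2.INTER_CUBIC)
cv2.imwrite("pics/c5.png",np.hstack([r(t),r(s)]))
rows(*plane(ray(w,e[0],True),80)[:2],217,93.5,5); print(sense()["joint_pos"].round())
E
```

```text
time: 10.3
tool_pos: [443.3, 42.0, 301.8]
tcp_rot: [-180.0, -0.0, 93.3]
ft_force: [-0.6, 0.0, 0.6]
finger_gap: 85.4
grip_force: 0.0
time: 10.55
tool_pos: [445.2, 41.7, 302.8]
tcp_rot: [179.9, 0.0, 93.3]
ft_force: [-0.4, -0.3, 0.6]
finger_gap: 85.4
grip_force: 0.0
274.2999492611943 234.9097631491931
((274.623291015625, 230.8783721923828), (55.771270751953125, 60.312339782714844), 86.66893768310547) [445.64615977  44.74652396  80.        ]
((274.91046142578125, 230.95729064941406), (54.26914978027344, 58.79678726196289), 91.00475311279297) [445.82978021  44.70360596  80.        ]
   [ 0.006  0.     0.172  0.     0.    -0.001]
   [ 0.006  0.     0.172  0.     0.    -0.001]
   [ 0.006  0.     0.172  0.     0.    -0.001]
   [ 0.006  0.001  0.172  0.     0.    -0.001]
   [ 0.006  0.001  0.172  0.     0.    -0.001]
[ -1. -13. 116.  -0.  77.  -5.]
```

View pics/c5.png

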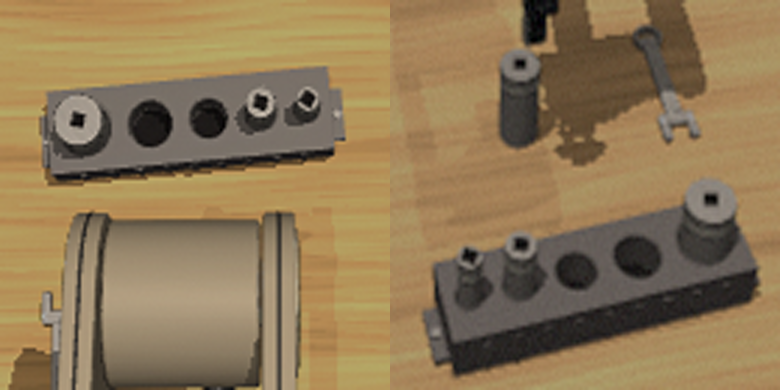

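The small socket stands in hole1 (top crop (262,103)), its top level with its home neighbour. The large socket's top measures y = 44.7 from the wrist and 42.4 by stereo, so I'll grasp at y ≈ 44.

```bash
python3 -m jog '0.01 0 0.17 0 0 0 -1; 0.01 0 0.17 0 0 0 -1; 0.005 0 0.17 0 0 0 -1; 0 0 0.17 0 0 0 -1; 0 0 0.17 0 0 0 -1'
python3 -m jog '0 0 0 0 0 0 -1; 0 0 0 0 0 0 1; 0 0 0 0 0 0 1; 0 0 0 0 0 0 1; 0 0 0 0 0 0 1' 60
python3 -m jog '0 0 0 0 0 0 1; 0 0 0 0 0 0 1; 0 0 -0.05 0 0 0 1; 0 0 -0.3 0 0 0 1; 0 0 -0.4 0 0 0 1'
python3 -m jog '0 0 -0.4 0 0 0 1; 0 0 -0.15 0 0 0 1; 0 0 0 0 0 0 1'
python3 -c "
from h import *
rows(638,30,340,93.5,5)"
```

```text
time: 11.32
tool_pos: [444.4, 44.3, 215.7]
tcp_rot: [-180.0, -0.0, 93.3]
ft_force: [0.4, 0.7, 0.5]
finger_gap: 85.6
grip_force: 0.0
time: 11.95
tool_pos: [445.0, 44.3, 218.2]
tcp_rot: [179.9, 0.0, 93.3]
ft_force: [-1.9, 0.1, 6.0]
finger_gap: 38.5
grip_force: 60.1
time: 12.58
tool_pos: [443.5, 44.3, 291.5]
tcp_rot: [-179.8, -0.0, 93.3]
ft_force: [0.9, -0.5, -4.6]
finger_gap: 38.6
grip_force: 61.2
time: 12.95
tool_pos: [444.7, 44.3, 347.5]
tcp_rot: [179.9, 0.0, 93.3]
ft_force: [0.3, 0.5, -3.9]
finger_gap: 38.8
grip_force: 61.2
   [-0.051  0.384  0.015  0.     0.    -0.001]
   [-0.051  0.384  0.015  0.     0.    -0.001]
   [-0.051  0.384  0.015  0.     0.    -0.001]
   [-0.052  0.384  0.015  0.     0.    -0.001]
   [-0.052  0.384  0.015  0.     0.    -0.001]
```

```bash
python3 -m jog '-0.05 0.385 0 0 0 0 1; -0.05 0.385 0 0 0 0 1; -0.05 0.385 0 0 0 0 1; -0.05 0.385 0 0 0 0 1; -0.05 0.385 0 0 0 0 1'
python3 -m jog '0 0 0 0 0 0 1; 0 0 0 0 0 0 1'
python3 - <<'E'
from h import *
w=snapshot("wrist"); u,v=proj(w,(637.8,109.8,42)); print(u,v)
for hi in (45,60): e=hole(w,u,v,36,hi); print(e,plane(ray(w,e[0],True),42))
rows(637.7,plane(ray(w,e[0],True),42)[1],270,93.5,4)
E
```

```text
time: 13.58
tool_pos: [638.7, 30.4, 343.4]
tcp_rot: [-179.7, -0.0, 93.3]
ft_force: [-0.2, 0.1, -2.4]
finger_gap: 38.9
grip_force: 61.9
time: 13.82
tool_pos: [637.4, 30.6, 344.2]
tcp_rot: [-179.7, -0.0, 93.3]
ft_force: [0.6, -0.4, -4.3]
finger_gap: 38.3
grip_force: 62.5
282.2495336608621 108.31093461435195
((280.3892517089844, 106.78919219970703), (45.68507766723633, 47.60257339477539), 125.9508056640625) [636.20541826 110.96863843  42.        ]
((281.9414978027344, 107.28515625), (50.097984313964844, 52.3224983215332), 122.53018951416016) [637.49720492 110.63560198  42.        ]
   [ 0.2    0.013  0.188 -0.001 -0.    -0.001]
   [ 0.2    0.013  0.188 -0.001 -0.    -0.001]
   [ 0.2    0.013  0.188 -0.001 -0.    -0.001]
   [ 0.2    0.013  0.188 -0.001 -0.    -0.001]
```

```bash
python3 -m jog '0.3 0.02 0 0 0 0 1; 0.4 0.025 0 0 0 0 1; 0.1 0.007 0 0 0 0 1; 0 0 0.35 0 0 0 1; 0 0 0.3 0 0 0 1'
python3 -m jog '0 0 0.12 0 0 0 1; 0 0 0 0 0 0 1'
python3 - <<'E'
from h import *
w=snapshot("wrist"); a=w["img"][140:360,170:390,::-1]
cv2.imwrite("pics/w6.png",cv2.resize(a,None,fx=2.7,fy=2.7,interpolation=cv2.INTER_CUBIC))
rows(637.6,110.3,260,93.5,1)
E
```

```text
time: 14.5
tool_pos: [638.1, 110.6, 281.6]
tcp_rot: [180.0, 0.0, 93.4]
ft_force: [0.1, -0.0, -3.8]
finger_gap: 38.8
grip_force: 62.5
time: 14.75
tool_pos: [638.2, 110.3, 269.5]
tcp_rot: [-179.9, 0.0, 93.3]
ft_force: [0.1, 0.5, -3.7]
finger_gap: 39.0
grip_force: 62.5
   [-0.001 -0.012  0.109  0.001  0.    -0.003]
```

View pics/w6.png

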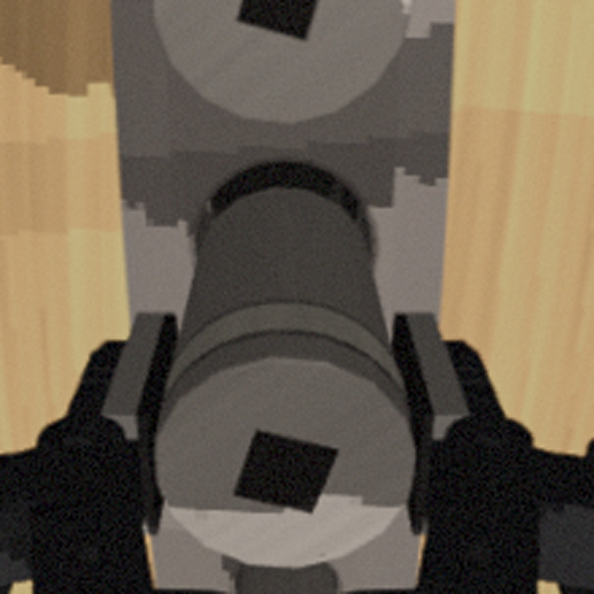

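The socket is centred over hole3 (rim 193–377 against socket 196–372, and the gap ahead as expected). Lowering gently.

```bash
python3 -m jog '0 0 0.04 0 0 0 1; 0 0 0.04 0 0 0 1; 0 0 0.03 0 0 0 1; 0 0 0.02 0 0 0 1; 0 0 0 0 0 0 1'
```

```text
time: 15.42
tool_pos: [638.6, 110.7, 256.9]
tcp_rot: [-180.0, -0.0, 93.3]
ft_force: [-0.1, -0.3, -4.1]
finger_gap: 38.7
grip_force: 62.5
```

```bash
python3 -m jog '0 0 0.05 0 0 0 1; 0 0 0.06 0 0 0 1; 0 0 0.07 0 0 0 1; 0 0 0.07 0 0 0 1; 0 0 0.03 0 0 0 1'
python3 -m jog '0 0 0.01 0 0 0 1; 0 0 0.01 0 0 0 1; 0 0 0.01 0 0 0 1; 0 0 0 0 0 0 1'
```

```text
time: 16.05
tool_pos: [638.5, 110.6, 228.2]
tcp_rot: [-179.9, 0.0, 93.3]
ft_force: [-0.7, -0.0, -4.4]
finger_gap: 38.7
grip_force: 62.5
time: 16.55
tool_pos: [638.8, 110.8, 226.3]
tcp_rot: [180.0, -0.0, 93.3]
ft_force: [-1.3, 0.5, -3.9]
finger_gap: 39.0
grip_force: 62.5
```

```bash
python3 -m jog '0 0 0.01 0 0 0 1; 0 0 0.005 0 0 0 1; 0 0 0 0 0 0 -1; 0 0 0 0 0 0 -1; 0 0 0 0 0 0 -1' 
python3 -m jog '0 0 -0.1 0 0 0 -1; 0 0 -0.3 0 0 0 -1; 0 0 -0.4 0 0 0 -1; 0 0 -0.3 0 0 0 -1; 0 0 0 0 0 0 -1'
python3 -m jog '0 -0.4 0 0 0 0 -1; 0 -0.4 0 0 0 0 -1; 0 -0.4 0 0 0 0 -1; 0 -0.4 0 0 0 0 -1; 0 0 0 0 0 0 -1'
python3 - <<'E'
from h import *
t=snapshot("top")["img"][140:270,180:320,::-1]; s=snapshot("scene")["img"][160:270,255:385,::-1]; r=lambda i:cv2.resize(i,(390,390),interpolation=cv2.INTER_CUBIC)
cv2.imwrite("pics/c7.png",np.hstack([r(t),r(s)]))
E
```

```text
time: 17.18
tool_pos: [639.0, 110.6, 225.0]
tcp_rot: [179.9, 0.0, 93.3]
ft_force: [0.3, 0.5, 0.8]
finger_gap: 85.5
grip_force: 0.0
time: 17.8
tool_pos: [639.9, 110.8, 339.5]
tcp_rot: [179.6, -0.0, 93.3]
ft_force: [0.4, -0.9, -0.6]
finger_gap: 85.5
grip_force: 0.0
time: 18.42
tool_pos: [476.4, 101.3, 333.0]
tcp_rot: [-179.8, 0.0, 93.4]
ft_force: [0.8, -0.8, -0.3]
finger_gap: 85.4
grip_force: 0.0
```

View pics/c7.png

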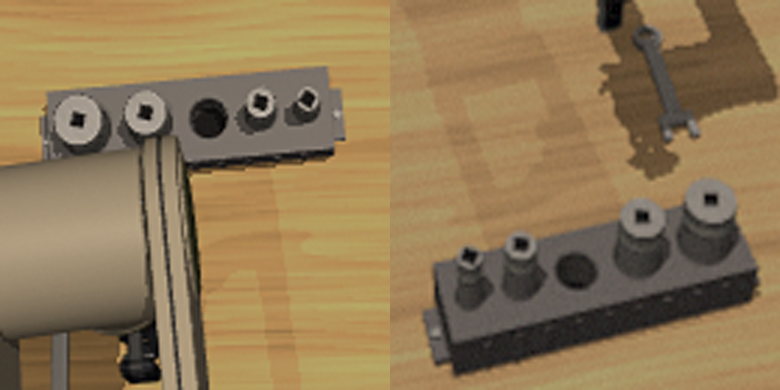

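In the scene crop the four tops (470,257), (520,245), (642,217) and (711,200) lie on one line, so both sockets are fully down. Hole2 is empty.

```bash
python3 -c "
from bench import *
print(hand_in())"
```

```text
the job is handed in; nothing more can be done
None
```

Both loose sockets are back in the holder, drive end up and fully down: the 28 mm one in hole1 and the 40 mm one in hole3. The ratchet's hole2 stays empty, and the job was handed in at about 18.5 s.

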